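Slide the cuvette carrier into the analyser's loading track

ROBOT

A 6-joint arm with a two-finger parallel gripper is mounted at the origin on a cart in front of the work surface, level with it; the furniture and walls round the work are solid. World frame = base frame: x ahead of the robot, y to its left, z up, the work surface at z = 0. Lengths are in mm, angles in rad, forces in N, time in s.
With the tool pointing down it reaches from about 275 to 850 mm from the base axis. Payload 19 kg.
Tool frame: the origin (TCP) lies midway between the tips of the shut fingers; the grasp point (between the pads) lies 19 mm behind it; z points along the fingers, y is the direction in which the jaws open and shut (so a half turn about z gives the same grasp; the last joint's range is limited). The gripper opens to 85 mm and grips with 20 to 120 N. Pads are 22 mm wide; open, the fingers measure 114 mm over their backs; the gripper's body (76 mm by 85 mm) begins 54 mm behind the grasp point. The pads swing forward as they close: fully open they stand 13 mm farther back than shut.
Start: joints at [-1.239, 0.15, 1.437, -0, 1.554, -0.134], TCP at [258.225, -513.722, 231.267] pointing down, gripper open.
Joint ranges: [-2.8, 2.8], [-0.68, 2.1], [0.12, 2.68], [-1.39, 4.53], [0.16, 2.79], [-2.81, 2.81]. Speed limits (rad/s): [1.89, 1.89, 2.22, 3.01, 3.01, 3.01].

INTERFACE

Orientations are given as a unit quaternion [x, y, z, w].
In Python, from rig import readout, eyes, job gives the robot as it stands.
- The arm moves only by the tool jog_arm, never from a script. Its argument "steps" is a list that holds one entry, the list of rows, each a list of 6 numbers: the shift along the tool's x, y, z in mm, then the turn, a rotation vector about the tool's x, y, z in units of 8 degrees (1.0 is 8 degrees). In form: [[[dx, dy, dz, wx, wy, wz], ...]]. A call has 1 to 5 rows; each row is the pose to reach, as a shift and turn from the pose commanded when the call began, along the tool's axes at that moment; what a row does not reach only later rows make up. A row lasts 1/8 s, in which the tool goes at most 62.5 mm and 10.7 degrees, less where a joint would pass 70% of its speed; a pose out of reach is approached as far as the arm can. A call with a gripper value outside its range is refused whole. "grip" is the opening, from 0 (shut) to 1 (fully open), set as the call begins (left out, the last holds). The fingers move at their own pace and stop on an object; "grip_force" is the grip in N (left out, the last holds). Time passes only in rows, so rows that repeat a pose let the fingers close. It gives the time, the measured TCP pose, the force and the opening at its end, in the units of the state.
- readout.get_obs(): the state, without advancing time (a new reading comes with each control period).
- eyes.capture(name): name is "side" or "top" or "wrist"; returns the picture (400x640x3 uint8, blue, green, red); there is no depth.
- eyes.camera_model(name): a dict with "K" (3x3 intrinsics, pixels), "R" (3x3) and "t" (3): a world point X has camera coordinates R X + t. Camera axes: x right, y down, z forward; pixel columns grow to the right and rows downward; lengths in mm; the calibration is good to about 2 mm. A picture is of the moment at which its call begins: read the wrist's pose just before it. camera_model takes no time and is no camera call; for the wrist camera it gives the pose at the moment of the call.
- job.close_job(): hands the job in, once; it reports no verdict.
The state is a dict: "time": time; "joint_pos": joint angles; "dq": joint speeds; "effort": joint torques, N m; "eef_pos": TCP position; "eef_rot": TCP orientation; "wrist_force": force on the tool from outside, world axes, zero at the start; "moment": the same for the moment, N m; "grip_width": opening from 0.0 (shut) to 1.0 (fully open).
Only numpy, scipy, OpenCV 4.12 (cv2) and the standard library are available. Lean on these libraries where they do the work, as an engineer would, in place of code of your own. Each camera call takes 0.05 s, during which the arm holds its last target.

TASK

Load the cuvettes into the analyser: take the blue-footed carrier that holds the clear cuvette pack, bring its foot into the loading track from the open end facing the robot, under the two lips, and slide it fully home against the black end stop, then let go. Leave the carrier with the amber bottle where it stands.

Things in the scene. Friction and masses are not known exactly. Their poses are not given: they have to be found in the camera images.
- cuvette_carrier_mid (a point): Loose carrier (0.1 kg): blue foot plate 90 long x 52 wide x 6 mm, blue neck 62 x 22 x 12, then, fixed on it, an upright pack of clear and yellowish cuvettes 70 x 26 x 47 tall, 18 to 65 mm above the foot's underside. Point: centre of the pack, 41.5 above the underside. x along its length, y across the 26 mm to grasp, z up. Either end may go first. (The pack without a foot, far left, is not meant.)
- track_mouth (a point): Open end of the fixed grey track, centre of its floor (3 mm above the worktop). x into the track, y across, z up. Outside (x -90 to 0 mm) a flat open apron, 96 wide; its last 35 mm has flared guides 9 high. Inside, channel 62 wide, 11 high; lips 3 thick (top 14 above floor) leave a 40 gap for neck and pack, so the foot enters only from here. Black stop at x = 138, 20 high, 12 thick.
- track_home (a point): Where the centre of the cuvette pack (the cuvette_carrier_mid point) lies when the carrier is fully home with its foot against the stop: 93 mm past the mouth along the track's x, 41.5 mm above its floor. Same axes as the mouth.
- bottle_carrier: Loose carrier to be left alone: the same blue foot and neck, but with an amber bottle (33 x 56 mm, 112 mm tall in all). Origin at the centre of the underside of the foot, x along the foot, z up.

How it is judged (in metres and radians):
On the way:
1. the cuvette carrier, low and in line with the track, is at the open end with its foot entering under the lips (x of cuvette_carrier_mid in the frame of track_mouth between -0.055 and 0.03 m and y of cuvette_carrier_mid in the frame of track_mouth between -0.02 and 0.02 m and z of cuvette_carrier_mid in the frame of track_mouth between 0.03 and 0.055 m), for 0.1 s.
At the end, for the whole second after the job is handed in: The cuvette carrier stands in the track under the lips, within 12 mm of its home position along and across the track and 8 mm in height, upright and in line with the track within 10 degrees, at rest (x of cuvette_carrier_mid in the frame of track_home between -0.012 and 0.012 m and y of cuvette_carrier_mid in the frame of track_home between -0.012 and 0.012 m and z of cuvette_carrier_mid in the frame of track_home between -0.008 and 0.008 m and angle between the x axis of cuvette_carrier_mid and the x axis of track_home, either way round below 0.175 rad and angle between cuvette_carrier_mid's own z axis and vertical below 0.175 rad and linear speed of cuvette_carrier below 0.02 m/s); the robot touches nothing.
It fails at once if the carrier with the amber bottle is moved more than 30 mm or tipped (distance of bottle_carrier from where it was at the start of the episode above 0.03 m or angle between bottle_carrier's own z axis and vertical above 0.4 rad).
It also fails if it takes over 38 s, if anything falls off the work surface, if the arm or the gripper's body presses on something with over 40 N, if the wrist force passes 120 N, or if a joint passes its speed limit or range.

## Working session

There is one attempt and no reset: what is moved stays moved. The work goes in short steps, Python scripts to look and compute and a tool call to move; the robot and the scene stay as the last step left them, time stands still between calls to the robot, and variables do not carry over. Pictures are saved under pics/ and viewed, and the job is handed in when it is done.

Besides the shell and the picture viewer there is one more tool, called by a JSON object that holds its "fn" and its "kwargs", one argument or row to a line. jog_arm: Moves the arm, as the interface text tells. Its arguments: {"type":"object","properties":{"steps":{"type":"array","items":{"type":"array","items":{"type":"array","items":{"type":"number"}}}},"grip":{"type":"number"},"grip_force":{"type":"number"}},"required":["steps"]}

```bash
ls; mkdir -p pics
python3 - <<'E'
from rig import readout, eyes, job
import cv2,numpy as np
print(readout.get_obs())
for n in ["side","top"]:
    im=eyes.capture(n); cv2.imwrite(f"pics/{n}0.png",im)
    c=eyes.camera_model(n); print(n,c)
E
```

```text
pics
{'time': 0.0, 'joint_pos': array([-1.23903535e+00,  1.50997200e-01,  1.43800761e+00, -2.20421906e-05,
        1.55380490e+00, -1.33967929e-01]), 'dq': array([-1.47587208e-03, -5.16893938e-04,  1.06642688e-03, -5.93745708e-04,
        2.53950499e-04, -5.01157284e-05]), 'effort': array([ 5.54413127e-04, -7.13064051e+01, -5.70879686e+01, -2.45494784e-04,
        8.96778947e-03,  1.04229102e-04]), 'eef_pos': array([ 258.13103159, -513.53380817,  230.6807418 ]), 'eef_rot': array([ 9.73009146e-01,  2.30765751e-01, -7.10490057e-05, -6.04468680e-04]), 'wrist_force': array([-0.78442565,  0.09748877, -0.79596392]), 'moment': array([ 0.0281286 , -0.02148433, -0.00670911]), 'grip_width': 1.0037710006858587}
side {'K': array([[458.08626694,   0.        , 321.75628994],
       [  0.        , 458.08626694, 192.32488868],
       [  0.        ,   0.        ,   1.        ]]), 'R': array([[-0.94869158, -0.31560768,  0.01939258],
       [-0.19532685,  0.53669944, -0.82085391],
       [ 0.2486598 , -0.78252508, -0.57080889]]), 't': array([481.3797495 , 217.62805914, 780.25143914])}
top {'K': array([[378.8220802 ,   0.        , 317.90953613],
       [  0.        , 378.8220802 , 204.28403035],
       [  0.        ,   0.        ,   1.        ]]), 'R': array([[ 1.50500006e-01, -9.88610000e-01,  1.30558878e-04],
       [-9.65420316e-01, -1.46998182e-01, -2.15302457e-01],
       [ 2.12869353e-01,  3.22769767e-02, -9.76547405e-01]]), 't': array([-187.95779803,  543.87461819,  802.88423858])}
```

View pics/side0.png

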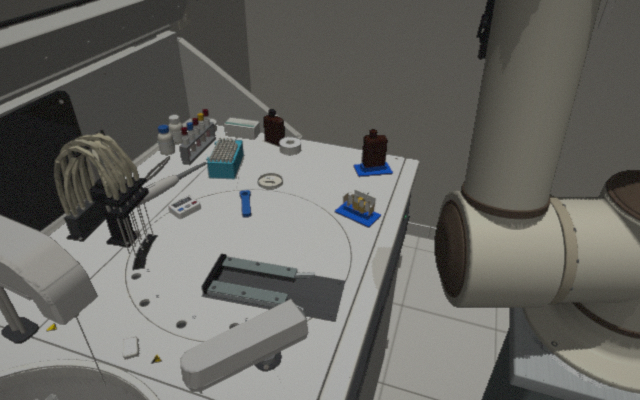

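View pics/top0.png

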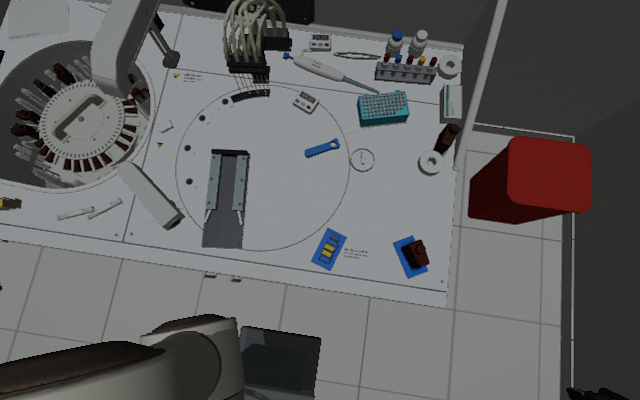

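Run:
```python
import cv2
t=cv2.imread("pics/top0.png")
a=cv2.resize(t[140:260,190:270],None,fx=6,fy=6,interpolation=cv2.INTER_CUBIC)[:,:480]
b=cv2.resize(t[220:280,305:355],None,fx=6,fy=6,interpolation=cv2.INTER_CUBIC)
import numpy as np
c=np.zeros((600,800,3),np.uint8); a=cv2.resize(t[143:253,190:260],None,fx=5.4,fy=5.4,interpolation=cv2.INTER_CUBIC)
c[:a.shape[0],:a.shape[1]]=a; c[:b.shape[0],400:400+b.shape[1]]=b
cv2.imwrite("pics/ztop.png",c)
s=cv2.imread("pics/side0.png")
a=cv2.resize(s[245:325,195:350],None,fx=5,fy=5,interpolation=cv2.INTER_CUBIC)
cv2.imwrite("pics/zside1.png",a)
b=cv2.resize(s[180:230,325:390],None,fx=10,fy=10,interpolation=cv2.INTER_CUBIC)
cv2.imwrite("pics/zside2.png",b)
```

```text
(no output)
```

View pics/ztop.png

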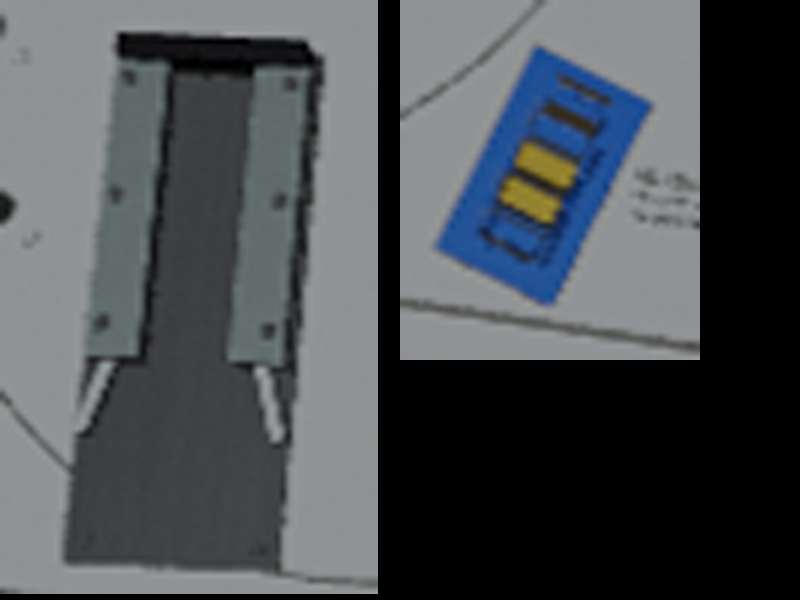

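View pics/zside1.png

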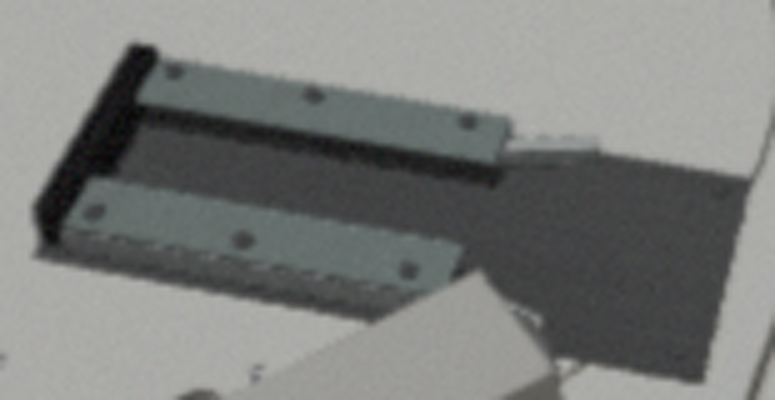

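View pics/zside2.png

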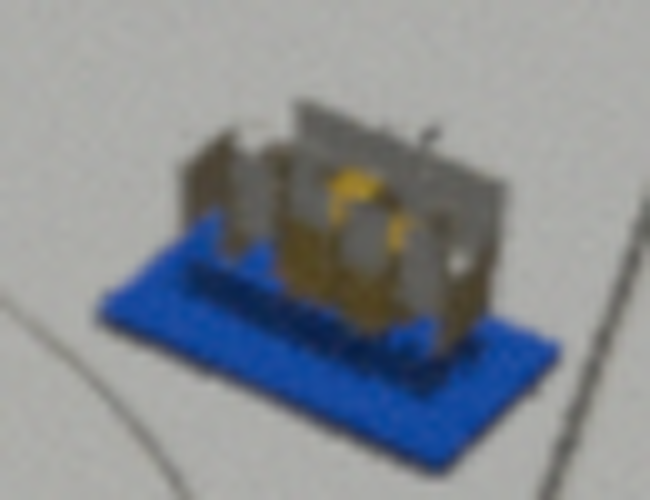

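```bash
cat > h.py <<'E'
import numpy as np
from rig import readout, eyes, job
from scipy.optimize import least_squares
def proj(n,X,c=None):
    c=c or eyes.camera_model(n); p=(c["R"]@np.asarray(X,float).T).T+c["t"]; q=(c["K"]@p.T).T
    return q[:,:2]/q[:,2:]
def back(n,uv,z,c=None):
    c=c or eyes.camera_model(n); d=c["R"].T@np.linalg.inv(c["K"])@np.array([uv[0],uv[1],1.]); o=-c["R"].T@c["t"]
    return o+d*(z-o[2])/d[2]
def fit(obs,x0):
    # obs: list (cam, local pt, pixel); pose x,y,yaw
    def W(p,l): 
        c,s=np.cos(p[2]),np.sin(p[2]); return [[p[0]+c*l[0]-s*l[1],p[1]+s*l[0]+c*l[1],l[2]]]
    f=lambda p: np.concatenate([proj(n,W(p,l))[0]-np.array(u) for n,l,u in obs])
    r=least_squares(f,x0,loss='soft_l1',x_scale=[10,10,.1]); return r.x, f(r.x).reshape(-1,2)
E
python3 - <<'E'
from h import *
T=lambda x,y:(190+(x+.5)/5.4-.5,143+(y+.5)/5.4-.5)
B=lambda x,y:(305+(x-400+.5)/6-.5,220+(y+.5)/6-.5)
S1=lambda x,y:(195+(x+.5)/5-.5,245+(y+.5)/5-.5)
S2=lambda x,y:(325+(x+.5)/10-.5,180+(y+.5)/10-.5)
for n,f,z,ps in [("top",B,6,[(537,45),(653,105),(552,305),(436,248)]),("side",S2,6,[(560,350),(440,465),(100,305)]),
 ("top",T,17,[(87,357),(140,360),(230,360),(285,362),(170,66),(252,68)]),("top",T,3,[(65,563),(280,570)]),
 ("side",S1,17,[(510,118),(500,167),(460,245),(135,103),(80,180)]),("side",S1,3,[(748,178),(703,382)])]:
    for p in ps: print(n,z,p,np.round(back(n,f(*p),z),1))
E
```

```text
top 6 (537, 45) [ 525.9 -133.     6. ]
top 6 (653, 105) [ 509.  -181.9    6. ]
top 6 (552, 305) [ 425.8 -153.6    6. ]
top 6 (436, 248) [ 440.7 -105.7    6. ]
side 6 (560, 350) [ 422.7 -152.     6. ]
side 6 (440, 465) [ 438.  -104.2    6. ]
side 6 (100, 305) [ 522.1 -133.4    6. ]
top 17 (87, 357) [524.3 160.3  17. ]
top 17 (140, 360) [526.4 136.8  17. ]
top 17 (230, 360) [532.4  97.6  17. ]
top 17 (285, 362) [535.2  73.4  17. ]
top 17 (170, 66) [662.5 151.8  17. ]
top 17 (252, 68) [667.2 114.7  17. ]
top 3 (65, 563) [434.7 154.7   3. ]
top 3 (280, 570) [445.9  60.9   3. ]
side 17 (510, 118) [531.8  74.6  17. ]
side 17 (500, 167) [526.3  99.1  17. ]
side 17 (460, 245) [525.8 138.5  17. ]
side 17 (135, 103) [665.2 113.7  17. ]
side 17 (80, 180) [664.6 154.9  17. ]
side 3 (748, 178) [443.7  61.2   3. ]
side 3 (703, 382) [431.9 156.1   3. ]
```

Run:
```python
from h import *
import cv2
t=cv2.imread("pics/top0.png"); s=cv2.imread("pics/side0.png")
a=cv2.resize(t[130:240,100:200],None,fx=4,fy=4); b=cv2.resize(s[295:400,175:315],None,fx=4,fy=4)
cv2.imwrite("pics/arm_t.png",cv2.convertScaleAbs(a,alpha=1.6)); cv2.imwrite("pics/arm_s.png",cv2.convertScaleAbs(b,alpha=1.6))
P=lambda n:(lambda c:c["K"]@np.c_[c["R"],c["t"]])(eyes.camera_model(n))
def tri(u,v):
    X=cv2.triangulatePoints(P("top"),P("side"),np.array(u,float).reshape(2,1),np.array(v,float).reshape(2,1)); return (X[:3]/X[3]).ravel().round(1)
print(tri((182,218),(305,308)),tri((181,222),(305,325)))
```

```text
[479.  192.5  59.2] [474.1 203.3  32.7]
```

View pics/arm_t.png

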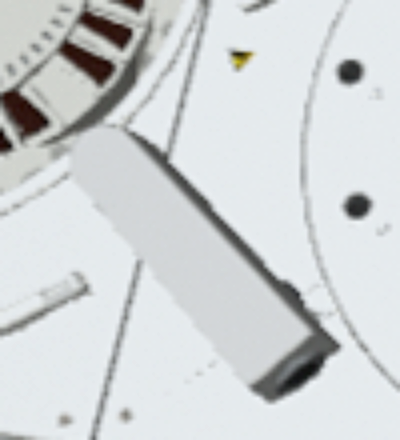

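View pics/arm_s.png

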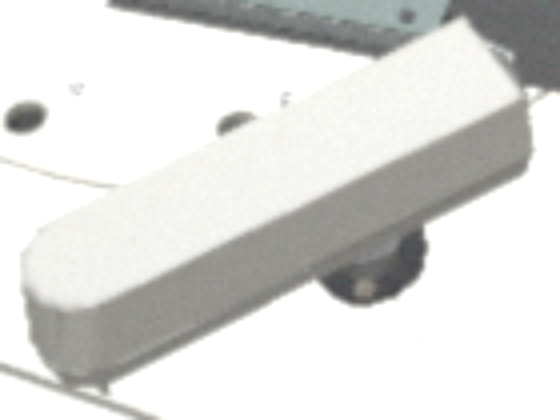

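Run:
```python
from h import *
import cv2
P=lambda n:(lambda c:c["K"]@np.c_[c["R"],c["t"]])(eyes.camera_model(n))
def tri(u,v):
    X=cv2.triangulatePoints(P("top"),P("side"),np.array(u,float).reshape(2,1),np.array(v,float).reshape(2,1)); return (X[:3]/X[3]).ravel().round(1)
print(tri((178,213.75),(290,299.5)),tri((162,226),(306,319)))
print("bottle foot",back("top",(411,256),6))
from scipy.spatial.transform import Rotation as R
o=readout.get_obs(); print(R.from_quat(o['eef_rot']).as_matrix().round(3), R.from_quat(o['eef_rot']).as_euler('zyx'))
```

```text
[494.3 198.7  76.9] [459.7 226.4  77.5]
bottle foot [ 487.50575448 -337.11281455    6.        ]
[[ 0.893  0.449 -0.   ]
 [ 0.449 -0.893  0.001]
 [ 0.    -0.001 -1.   ]] [-4.65778416e-01 -3.68772093e-04 -3.14059282e+00]
```

{"fn": "jog_arm", "kwargs": {
  "steps": [
    [[359,-234,0,0,0,5.64],[359,-234,0,0,0,5.64],[359,-234,0,0,0,5.64],[359,-234,0,0,0,5.64],[359,-234,0,0,0,5.64]]
  ],
  "grip": 1.0
}}

```text
time: 0.72
eef_pos: [404.7, -262.9, 231.2]
eef_rot: [0.987, -0.163, -0.0, -0.0]
wrist_force: [0.6, -0.4, -1.3]
grip_width: 1.002
```

```bash
cat >> h.py <<'E'
from scipy.spatial.transform import Rotation as Rot
def delta(x,y,z,yaw):
    o=readout.get_obs(); R=Rot.from_quat(o['eef_rot']); M=R.as_matrix()
    d=M.T@(np.array([x,y,z])-o['eef_pos'])
    tgt=np.array([[np.cos(yaw),np.sin(yaw),0],[np.sin(yaw),-np.cos(yaw),0],[0,0,-1]]).T
    w=Rot.from_matrix(M.T@tgt).as_rotvec()/np.radians(8)
    print("t",round(o['time'],2),"pos",o['eef_pos'].round(1),"yaw",round(np.arctan2(M[1,0],M[0,0]),3),"F",o['wrist_force'].round(1),"g",round(o['grip_width'],3),"q",o['joint_pos'].round(2))
    print("delta",d.round(1),w.round(3))
E
python3 -c "
from h import *
delta(474,-143,150,-.322)"
```

```text
t 0.72 pos [ 404.7 -262.9  231.2] yaw -0.327 F [ 0.6 -0.4 -1.3] g 1.002 q [-0.74 -0.04  1.64  0.    1.54  1.16]
delta [  27.1 -135.8   81.2] [-0.001  0.001 -0.036]
```

{"fn": "jog_arm", "kwargs": {
  "steps": [
    [[27,-136,81,0,0,0],[27,-136,81,0,0,0],[27,-136,81,0,0,0],[27,-136,81,0,0,0]]
  ]
}}

```text
time: 1.23
eef_pos: [472.8, -141.9, 148.8]
eef_rot: [0.987, -0.159, -0.001, -0.001]
wrist_force: [-0.0, 0.5, 0.0]
grip_width: 0.996
```

Run:
```python
from h import *
import cv2
delta(474,-143,25,-.322)
c=eyes.camera_model("wrist"); im=eyes.capture("wrist"); cv2.imwrite("pics/w1.png",im); np.savez("w1.npz",**c)
```

```text
t 1.23 pos [ 472.8 -141.9  148.8] yaw -0.319 F [-0.   0.5  0. ] g 0.996 q [-0.45  0.03  1.74  0.    1.38  1.44]
delta [  1.8   0.8 123.8] [-0.005  0.021  0.023]
```

View pics/w1.png

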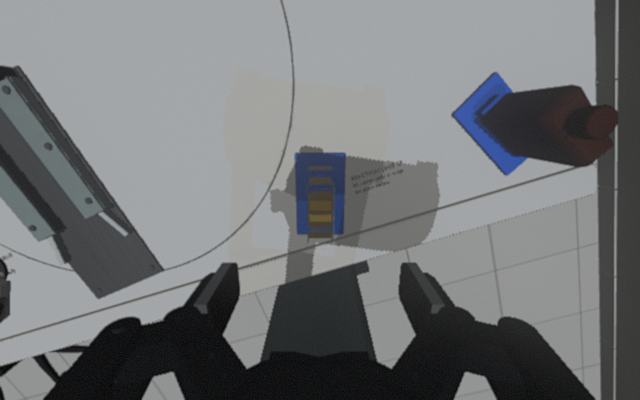

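Run:
```python
from h import *
import cv2
im=cv2.imread("pics/w1.png"); c=dict(np.load("w1.npz"))
r=cv2.resize(im[140:250,270:380],None,fx=5,fy=5,interpolation=cv2.INTER_CUBIC); cv2.imwrite("pics/w1z.png",r)
b=im.astype(int); m=((b[...,0]>90)&(b[...,0]>1.7*b[...,2])).astype(np.uint8)
m[:, :270]=0; m[:,380:]=0
cn=max(cv2.findContours(m,0,1)[0],key=cv2.contourArea); q=cv2.boxPoints(cv2.minAreaRect(cn)); print(q)
P=[back("wrist",p,6,c) for p in q]; print(np.round(P,1), np.mean(P,0))
print("mouth front inner lips check", back("wrist",(95,215),17,c))
```

```text
[[294.62375 199.23761]
 [326.70297 196.0297 ]
 [330.15842 230.58417]
 [298.0792  233.79208]]
[[ 478.4 -116.2    6. ]
 [ 471.  -149.8    6. ]
 [ 432.  -141.2    6. ]
 [ 439.6 -106.1    6. ]] [ 455.26467595 -128.32331933    6.        ]
mouth front inner lips check [530.88030258  86.15069794  17.        ]
```

View pics/w1z.png

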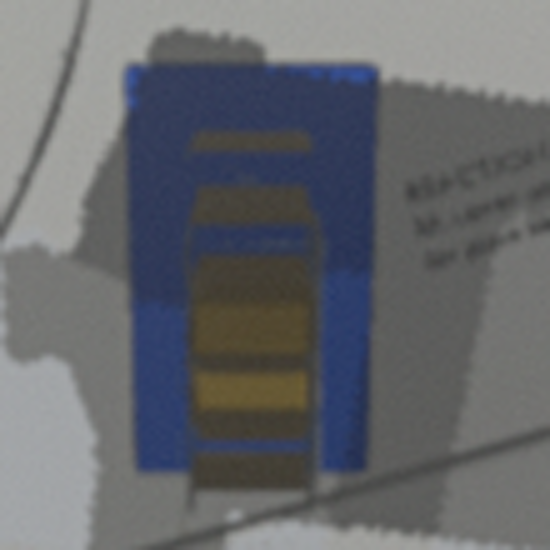

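Run:
```python
from h import *
c=dict(np.load("w1.npz"))
P=np.array([back("wrist",(270+(x+.5)/5-.5,140+(y+.5)/5-.5),6,c) for x,y in [(126,66),(378,66),(367,470),(137,470)]])
print(P.round(1),P.mean(0)); v=P[0]+P[1]-P[2]-P[3]; print(np.arctan2(v[1],v[0])); print(np.linalg.norm(P[0]-P[3]),np.linalg.norm(P[0]-P[1]))
v=P[1]-P[0]; print(np.arctan2(v[0],-v[1]))
# track from wrist: lip front corners
for p in [(104,212),(87,217),(62,227),(38,239)]: print(p,back("wrist",p,17,c).round(1))
```

```text
[[ 524.4 -133.     6. ]
 [ 508.3 -181.5    6. ]
 [ 424.1 -153.7    6. ]
 [ 440.2 -105.1    6. ]] [ 474.23161009 -143.31613185    6.        ]
-0.3194993942984193
88.7239509244775 51.03522342696529
-0.32076039842264603
(104, 212) [530.8  75.4  17. ]
(87, 217) [531.6  95.4  17. ]
(62, 227) [530.2 127.   17. ]
(38, 239) [526.4 159.8  17. ]
```

{"fn": "jog_arm", "kwargs": {
  "steps": [
    [[1,0,55,0,0,0],[1,0,110,0,0,0],[1,0,123,0,0,0],[1,0,123,0,0,0]]
  ]
}}

```text
time: 1.78
eef_pos: [474.1, -144.9, 28.3]
eef_rot: [0.987, -0.161, 0.0, -0.0]
wrist_force: [0.0, 0.0, 0.2]
grip_width: 1.0
```

```bash
python3 -c "
from h import *
delta(474.2,-143.3,25,-.32)"
```

```text
t 1.77 pos [ 474.1 -144.9   28.3] yaw -0.322 F [0.  0.  0.2] g 1.0 q [-0.45  0.15  1.87  0.    1.12  1.44]
delta [-0.4 -1.6  3.3] [-0.    -0.001 -0.018]
```

{"fn": "jog_arm", "kwargs": {
  "steps": [
    [[0,-1.5,2,0,0,0],[0,-1.5,2,0,0,0],[0,-1.5,2,0,0,0],[0,-1.5,2,0,0,0],[0,-1.5,2,0,0,0]]
  ],
  "grip": 0,
  "grip_force": 40
}}

```text
time: 2.4
eef_pos: [474.6, -142.9, 26.1]
eef_rot: [0.987, -0.16, 0.0, 0.0]
wrist_force: [-2.2, 1.0, 7.1]
grip_width: 0.297
```

```bash
python3 -c "
from h import *
delta(474.2,-143.3,25,-.32)"
```

```text
t 2.4 pos [ 474.6 -142.9   26.1] yaw -0.322 F [-2.2  1.   7.1] g 0.297 q [-0.45  0.15  1.88  0.    1.11  1.44]
delta [-0.3  0.6  1.1] [-0.    -0.006 -0.012]
```

```bash
python3 -c "
from h import *
delta(444.6,108,80,.118)"
```

```text
t 2.4 pos [ 474.6 -142.9   26.1] yaw -0.322 F [-2.2  1.   7.1] g 0.297 q [-0.45  0.15  1.88  0.    1.11  1.44]
delta [-107.8 -228.5  -54. ] [ 1.000e-03 -6.000e-03 -3.149e+00]
```

{"fn": "jog_arm", "kwargs": {
  "steps": [
    [[0,0,-30,0,0,0],[-20,-42,-54,0,0,-0.7],[-45,-95,-54,0,0,-1.5],[-70,-148,-54,0,0,-2.3],[-93,-197,-54,0,0,-3.15]]
  ]
}}

```text
time: 3.02
eef_pos: [447.9, 75.3, 79.8]
eef_rot: [0.998, 0.061, 0.0, -0.0]
wrist_force: [0.8, -0.4, -0.7]
grip_width: 0.299
```

```bash
python3 -c "
from h import *
import cv2
delta(444.6,108,60,.118)
cv2.imwrite('pics/side1.png',eyes.capture('side'));cv2.imwrite('pics/top1.png',eyes.capture('top'))"
```

```text
t 3.02 pos [447.9  75.3  79.8] yaw 0.122 F [ 0.8 -0.4 -0.7] g 0.299 q [-0.    0.    1.91  0.    1.22  1.45]
delta [  0.7 -32.8  19.8] [-0.001 -0.005  0.028]
```

View pics/side1.png

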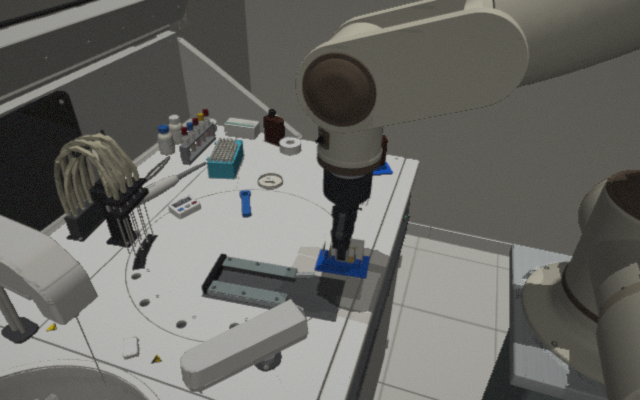

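View pics/top1.png

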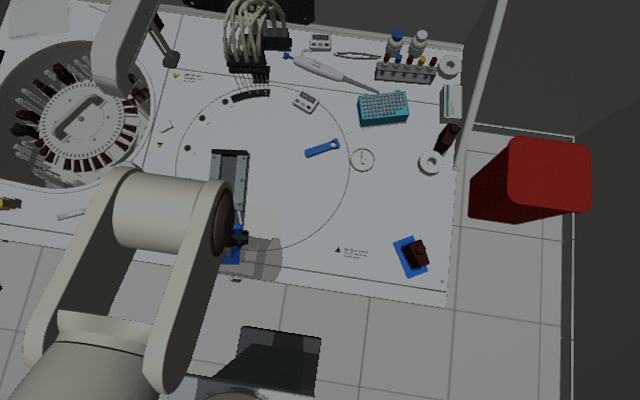

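{"fn": "jog_arm", "kwargs": {
  "steps": [
    [[0.5,-33,20,0,0,0],[0.5,-33,40,0,0,0],[0.5,-33,40,0,0,0]]
  ]
}}

```text
time: 3.5
eef_pos: [444.2, 106.2, 38.6]
eef_rot: [0.998, 0.059, -0.001, 0.0]
wrist_force: [0.2, 0.4, -0.2]
grip_width: 0.299
```

```bash
python3 -c "
from h import *
import cv2
delta(444.6,108,31,.118)
cv2.imwrite('pics/side2.png',cv2.resize(eyes.capture('side')[200:350,180:400],None,fx=3.6,fy=3.6,interpolation=cv2.INTER_CUBIC))
c=eyes.camera_model('wrist'); im=eyes.capture('wrist'); cv2.imwrite('pics/w2.png',im); np.savez('w2.npz',**c)"
```

```text
t 3.5 pos [444.2 106.2  38.6] yaw 0.118 F [ 0.2  0.4 -0.2] g 0.299 q [ 0.07  0.06  1.95 -0.    1.13  1.52]
delta [ 0.6 -1.7  7.6] [-0.001  0.017  0.002]
```

View pics/side2.png

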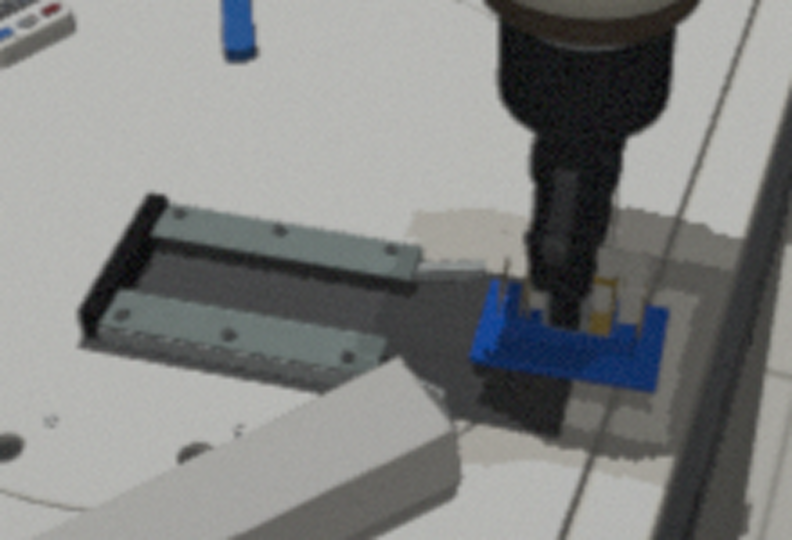

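View pics/w2.png

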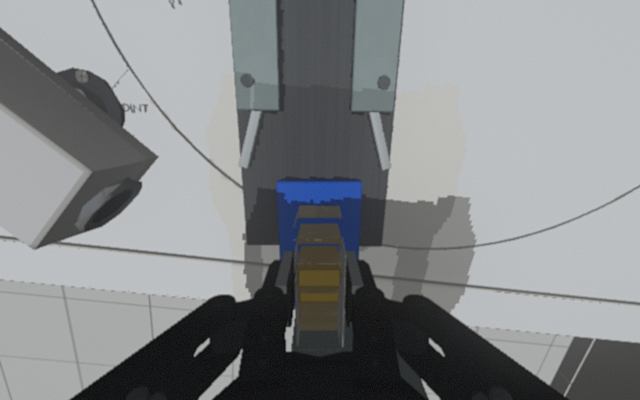

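Run:
```python
from h import *
import cv2
c=dict(np.load("w2.npz"))
im=cv2.imread("pics/w2.png"); cv2.imwrite("pics/w2z.png",cv2.resize(im[60:260,220:420],None,fx=3,fy=3,interpolation=cv2.INTER_CUBIC))
for p in [(236,110),(279,110),(352,110),(392,111),(279,0),(354,0)]: print("lip",p,back("wrist",p,17,c).round(1))
for p in [(277,182),(361,182),(282,245),(357,245)]: print("foot",p,back("wrist",p,18.5,c).round(1))
```

```text
lip (236, 110) [523.  162.3  17. ]
lip (279, 110) [525.8 138.4  17. ]
lip (352, 110) [530.5  97.8  17. ]
lip (392, 111) [532.6  75.5  17. ]
lip (279, 0) [577.6 142.1  17. ]
lip (354, 0) [581.9 104.8  17. ]
foot (277, 182) [485.  136.5  18.5]
foot (361, 182) [490.8  86.4  18.5]
foot (282, 245) [443.9 130.4  18.5]
foot (357, 245) [449.5  82.2  18.5]
```

View pics/w2z.png

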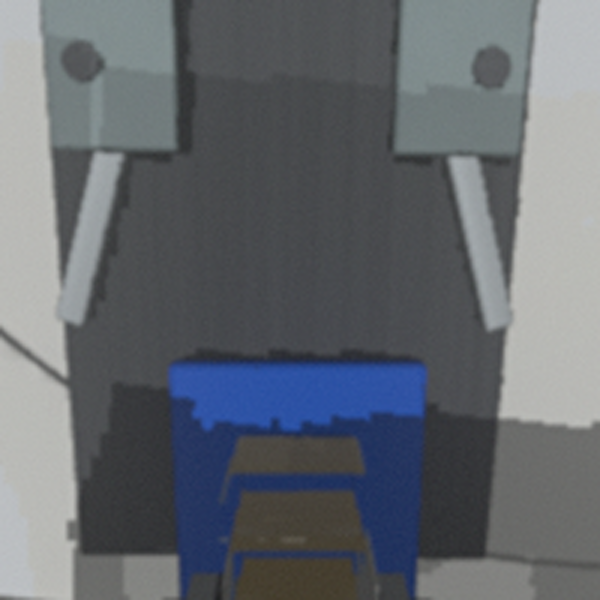

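{"fn": "jog_arm", "kwargs": {
  "steps": [
    [[0,-2,8,0,0,0],[0,-2,8,0,0,0],[15,-2,8,0,0,0],[30,-2,8,0,0,0],[40,-2,8,0,0,0]]
  ]
}}

```text
time: 4.22
eef_pos: [485.8, 113.1, 31.4]
eef_rot: [0.998, 0.059, 0.0, -0.0]
wrist_force: [-0.4, 1.2, -0.3]
grip_width: 0.299
```

```bash
python3 -c "
from h import *
import cv2
delta(528,118.3,30.6,.118)
c=eyes.camera_model('wrist'); im=eyes.capture('wrist'); cv2.imwrite('pics/w3.png',im); np.savez('w3.npz',**c)
delta(528,118.3,30.6,.118)
"
```

```text
t 4.22 pos [485.8 113.1  31.4] yaw 0.118 F [-0.4  1.2 -0.3] g 0.299 q [0.07 0.15 1.86 0.   1.13 1.53]
delta [42.5 -0.2  0.8] [-0.001 -0.001  0.   ]
t 4.28 pos [486.5 113.2  31.4] yaw 0.118 F [-0.6 -0.1 -0.5] g 0.298 q [0.07 0.15 1.86 0.   1.13 1.53]
delta [41.8 -0.2  0.9] [-0.001 -0.005 -0.   ]
```

View pics/w3.png

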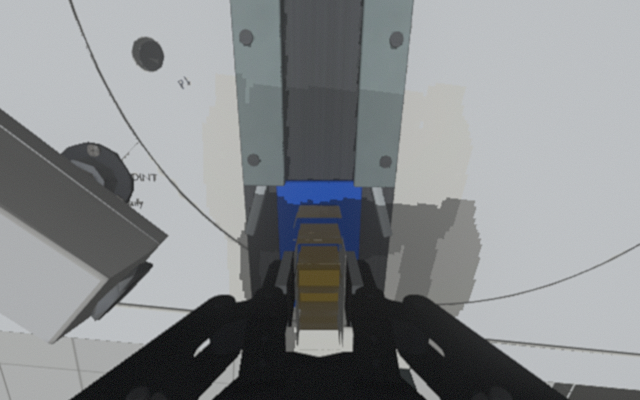

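{"fn": "jog_arm", "kwargs": {
  "steps": [
    [[15,0,0.8,0,0,0],[35,0,0.8,0,0,0],[55,0,0.8,0,0,0],[75,0,0.8,0,0,0],[90,0,0.8,0,0,0]]
  ]
}}

```text
time: 4.9
eef_pos: [574.9, 123.8, 30.4]
eef_rot: [0.998, 0.059, -0.0, -0.0]
wrist_force: [-0.2, -0.1, -0.6]
grip_width: 0.3
```

```bash
python3 -c "
from h import *
import cv2
delta(620.4,129.2,30,.118)
c=eyes.camera_model('wrist'); im=eyes.capture('wrist'); cv2.imwrite('pics/w4.png',im)
"
```

```text
t 4.9 pos [574.9 123.8  30.4] yaw 0.118 F [-0.2 -0.1 -0.6] g 0.3 q [0.08 0.32 1.65 0.   1.17 1.53]
delta [45.8 -0.   0.4] [-0.001  0.001  0.001]
```

View pics/w4.png

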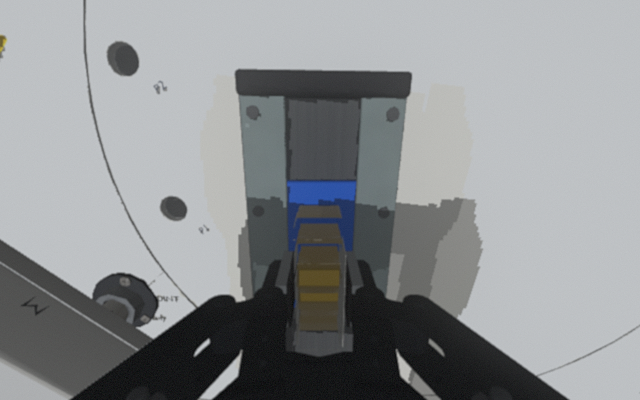

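{"fn": "jog_arm", "kwargs": {
  "steps": [
    [[15,0,0,0,0,0],[28,0,0.5,0,0,0],[36,0,0.5,0,0,0],[40,0,0.5,0,0,0],[43,0,0.5,0,0,0]]
  ]
}}

```text
time: 5.58
eef_pos: [616.5, 128.7, 30.1]
eef_rot: [0.998, 0.059, -0.0, -0.0]
wrist_force: [-0.2, -0.2, -0.0]
grip_width: 0.297
```

{"fn": "jog_arm", "kwargs": {
  "steps": [
    [[1,0,0,0,0,0],[2,0,0,0,0,0],[3,0,0,0,0,0],[3,0,0,0,0,0]]
  ]
}}

```text
time: 6.08
eef_pos: [619.5, 129.1, 30.1]
eef_rot: [0.998, 0.059, -0.0, -0.0]
wrist_force: [0.2, -0.1, -0.9]
grip_width: 0.301
```

```bash
python3 -c "
from h import *
import cv2
delta(620.4,129.2,30,.118)
c=eyes.camera_model('wrist'); im=eyes.capture('wrist'); cv2.imwrite('pics/w5.png',im)
"
```

```text
t 6.08 pos [619.5 129.1  30.1] yaw 0.118 F [ 0.2 -0.1 -0.9] g 0.301 q [0.08 0.41 1.54 0.   1.2  1.54]
delta [ 0.9 -0.   0.1] [-0.001  0.     0.001]
```

View pics/w5.png

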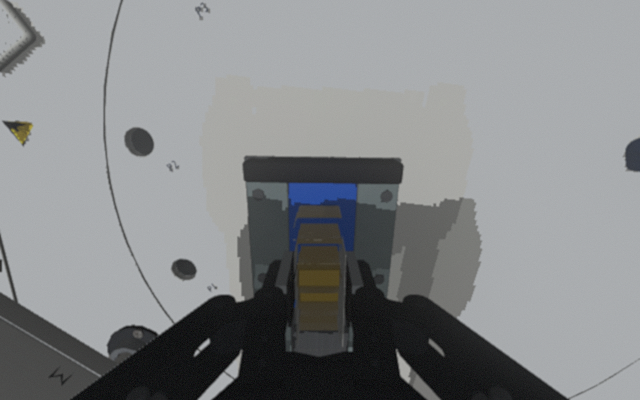

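{"fn": "jog_arm", "kwargs": {
  "steps": [
    [[1,0,0.5,0,0,0],[2,0,0.5,0,0,0],[3,0,0.5,0,0,0],[3,0,0.5,0,0,0]]
  ]
}}

```text
time: 6.62
eef_pos: [621.1, 129.4, 29.5]
eef_rot: [0.998, 0.059, -0.002, -0.0]
wrist_force: [-13.8, 0.0, 7.4]
grip_width: 0.296
```

{"fn": "jog_arm", "kwargs": {
  "steps": [
    [[0,0,0,0,0,0],[0,0,0,0,0,0],[0,0,0,0,0,0],[0,0,0,0,0,0]]
  ],
  "grip": 0.9
}}

```text
time: 7.12
eef_pos: [622.6, 129.4, 29.6]
eef_rot: [0.998, 0.059, 0.0, -0.0]
wrist_force: [-0.5, 0.7, -1.1]
grip_width: 0.897
```

{"fn": "jog_arm", "kwargs": {
  "steps": [
    [[0,0,-15,0,0,0],[0,0,-50,0,0,0],[0,0,-90,0,0,0],[0,0,-120,0,0,0],[0,0,-120,0,0,0]]
  ]
}}

```text
time: 7.75
eef_pos: [623.6, 129.6, 153.4]
eef_rot: [0.998, 0.059, 0.003, -0.0]
wrist_force: [-0.7, -0.9, -0.0]
grip_width: 0.896
```

```bash
python3 -c "
from h import *
import cv2
delta(620.4,129.2,30,.118)
c=eyes.camera_model('wrist'); im=eyes.capture('wrist'); cv2.imwrite('pics/w6.png',im); np.savez('w6.npz',**c)
cv2.imwrite('pics/side6.png',cv2.resize(eyes.capture('side')[200:350,180:400],None,fx=3.6,fy=3.6,interpolation=cv2.INTER_CUBIC))
"
```

```text
t 7.75 pos [623.6 129.6 153.4] yaw 0.118 F [-0.7 -0.9 -0. ] g 0.896 q [0.08 0.31 1.4  0.   1.43 1.54]
delta [ -3.9  -0.  123.4] [ 0.    -0.037  0.001]
```

View pics/w6.png

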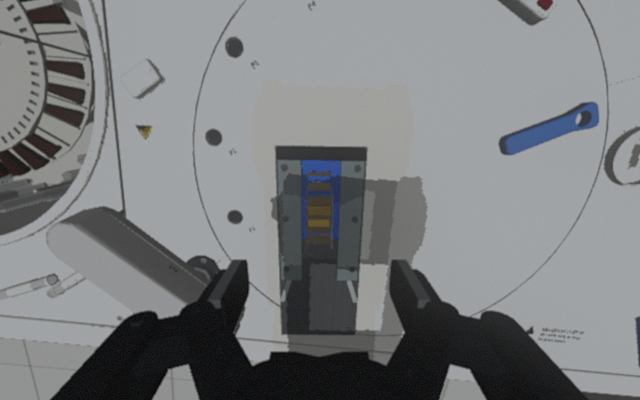

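View pics/side6.png

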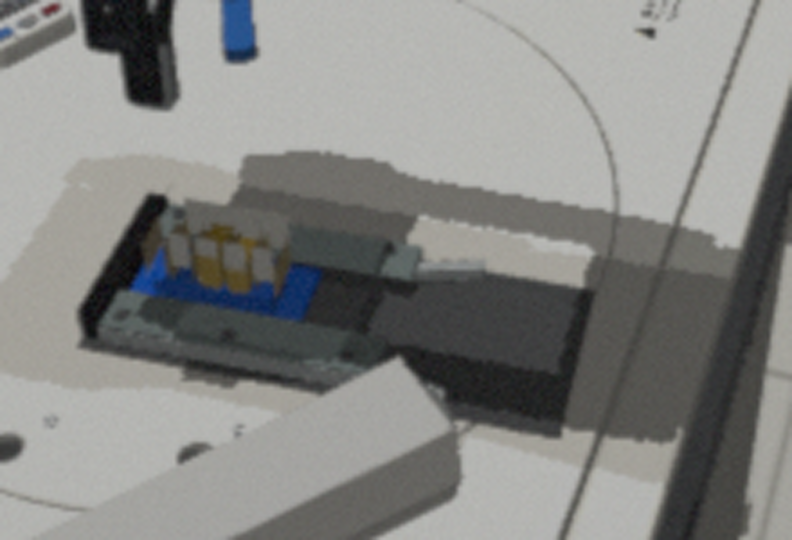

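```bash
python3 -c "
from h import *
c=dict(np.load('w6.npz'))
m=np.array([528,118.3]);a=np.array([np.cos(.118),np.sin(.118)])
f=lambda X:(round(float((X[:2]-m)@a),1),round(float((X[:2]-m)@np.array([-a[1],a[0]])),1))
for p in [(322,268),(302,320)]: print('rear edge side',f(back('side',(180+p[0]/3.6,200+p[1]/3.6),9)))
for p in [(308,172),(332,172)]: print('pack top front',f(back('wrist',p,68,c)))
for p in [(302,161),(340,161)]: print('foot front wrist',f(back('wrist',p,9,c)))
"
```

```text
rear edge side (45.3, -25.0)
rear edge side (44.5, 11.3)
pack top front (134.3, 9.3)
pack top front (134.2, -10.6)
foot front wrist (135.1, 17.6)
foot front wrist (135.1, -21.5)
```

```bash
python3 -c "
from h import *
print(job.close_job())"
```

```text
the job is handed in; nothing more can be done
None
```

The cuvette carrier is loaded and the job is handed in, about 8 s into the 38 s allowed. I gripped the pack, lowered it onto the apron and slid the foot in under the lips. At the end stop the push force rose to about 14 N. I then let go and raised the gripper about 120 mm clear, with no contact force left on it.

**Final position:** The last pictures show the carrier upright, in line with the track and under the lips. Its foot is next to the black stop.

**Small disagreement:** Picture measurements put the carrier's centre about 3 mm short of nominal home (90 mm past the mouth instead of 93). That is close to the camera's calibration error of about 2 mm and well inside the 12 mm limit. The arm's own position at contact matched home to about 1 mm.

**Bottle carrier:** I never came near it. The last top view, taken while I was carrying the cuvettes to the track, still shows it in place. It was not in the final pictures.

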